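# Slide the specimen carriage to the index stop

### The arm

A 6-joint arm with a two-finger parallel gripper is mounted at the origin on a cart in front of the work surface, level with it; the furniture and walls round the work are solid. World frame = base frame: x ahead of the robot, y to its left, z up, the work surface at z = 0. Lengths are in mm, angles in degrees, forces in N, time in s.
With the tool pointing down it reaches from about 350 to 975 mm from the base axis. Payload 17.4 kg.
Tool frame: the origin (TCP) lies between the finger pads; the fingertips stand arm.finger_overhang ahead of it and the grasp point (between the pads) lies 8 mm behind it (arm.finger_overhang is the distance from the TCP to the fingertips, in mm); z points along the fingers, y is the line along which they close (so a half turn about z gives the same grasp; the last joint's range is limited). The gripper opens to 85 mm and grips with 20 to 120 N. Pads are 22 mm wide; open, the fingers measure 114 mm over their backs; the gripper's body (76 mm by 85 mm) begins 54 mm behind the grasp point. The pads swing forward as they close: fully open they stand 13 mm farther back than shut.
Start: joints at [-74.015, 6.646, 82.598, -0, 90.757, -2.166], TCP at [210.272, -641.419, 216.803] pointing down, gripper open.
Joint ranges: [-162.19, 162.19], [-47.58, 125.68], [4.15, 143.07], [-65.23, 245.23], [0.69, 171.88], [-170.13, 170.13]. Speed limits (degrees/s): [108.29, 108.29, 127.2, 180, 180, 180].

### API

Orientations are given as [roll, pitch, yaw] about the fixed x, y, z axes, in that order (R = Rz(yaw) Ry(pitch) Rx(roll)).
In Python, from rig import arm gives the robot as it stands.
- The arm moves only by the tool step_arm, never from a script. Its arguments are lists of equal length, an entry for each row: "linear": the shift along the tool's x, y, z in units of 40 mm (1.0 is 40 mm), a list of three; "angular": the turn, a rotation vector about the tool's x, y, z in units of 5 degrees (1.0 is 5 degrees), a list of three. A call has 1 to 10 rows; each row shifts and turns the commanded pose from where the row before left it, along the tool's axes as they then stand; what a row does not reach is not made up. A row lasts 1/10 s, in which the tool goes at most 50 mm and 8.59 degrees, less where a joint would pass 70% of its speed; a pose out of reach is approached as far as the arm can. A call is refused whole if a number of a shift passes 1 or a number of a turn 1, either way. A call with a gripper value outside its range is refused whole. "gripper" is the finger opening in mm, from 0 to 85.4, set as the call begins (left out, the last holds). The fingers move at their own pace and stop on an object; the grip force is fixed at half the most. Time passes only in rows, so rows that do not move let the fingers close. It gives the time, the measured TCP pose, the force, the opening and the grip force at its end, in the units of the state.
- arm.sense(): the state, without advancing time (a new reading comes with each control period).
- arm.read_camera(name): name is "side" or "top"; returns (picture, depth): 420x560x3 uint8, red, green, blue; 420x560 float32, mm along the optical axis (not along the pixel's ray), 0 where there is no reading.
- arm.get_calibration(name): a dict with "intrinsics" (3x3 intrinsics, pixels), "R" (3x3) and "t" (3): a world point X has camera coordinates R X + t. Camera axes: x right, y down, z forward; pixel columns grow to the right and rows downward; lengths in mm; the calibration is good to about 2 mm. A picture is of the moment at which its call begins. get_calibration takes no time and is no camera call.
- arm.close_job(): hands the job in; it is judged then, once.
The state is a dict: "time_s": time; "joint_pos": joint angles; "dq": joint speeds; "joint_torque": joint torques, N m; "position": TCP position; "tcp_rot": TCP orientation; "force": force on the tool from outside, world axes, zero at the start; "ft_torque": the same for the moment, N m; "finger_gap": finger opening in mm; "gripper_force": force on a finger pad.
Only numpy, scipy, OpenCV 4.12 (cv2) and the standard library are available. Lean on these libraries where they do the work, as an engineer would, in place of code of your own. Each camera call takes 0.05 s, during which the arm holds its last target. There are 200 camera calls.

### The job

With the fingertips, press down the ribbed plate in the middle of the black carriage on the slide rail to free its brake, and keeping it down push the carriage along until it meets the stop with the upright ball-headed pin. Then let go, so that the plate comes up and the brake holds the carriage there. Never shove it along with the brake on, and leave the cup, tape, bottle and pen where they are.

Things in the scene. Friction and masses are not known exactly. Their poses are not given: they have to be found in the camera images.
- rail: Slide rail fixed to the worktop: dark base plate 70 x 380 x 8 mm with an aluminium channel 44 mm wide on it, whose top face is 28 mm above the worktop. Origin: centre of the underside, on the worktop. Its y axis runs along the rail (the travel), x across it, away from the robot, z up. It is turned by -0.15 to 0.55 rad about the vertical.
- carriage (a joint): Position of the carriage along the rail's y axis in m, 0 at mid-rail. The sliding itself takes 1 to 2 N once the brake is free; with the plate up the brake holds against 30 N and more. The carriage stops where it meets one of the two stops.
- press_plate (a joint): How far the plate in the middle of the carriage is pressed down, m: about 0 up (brake on), 0.008 fully down. It gives at 6 to 7 N and takes 7 to 8 N all the way down; once it has gone down 2 mm the brake is free. It springs up when let go, and the brake holds at once.
- press_top (a point): Centre of the upper face of the grey ribbed press plate, 48 mm above the worktop when up. The plate is 60 mm long along the rail and 48 mm wide across it, level, and travels straight down 8 mm. At each end of it along the rail stands a 12 mm thick upright lip of the black carriage, 56 mm wide, its top 60 mm above the worktop; the clear gap between the lips is 68 mm. The sides are open. A finger pressing on the plate drags the carriage by friction or pushes on the lip ahead.
- carriage_mid (a point): Middle of the black carriage at the level of the rail's top face (28 mm up), right below press_top. The carriage is 92 mm long along the rail, 68 mm wide, and has a flat aluminium stage with a glass slide on its far side, reaching 79 mm from the rail's middle and 38 mm above the worktop.
- stop_pin_mid (a point): The stop to go to, fixed on the rail: an aluminium block 60 mm across the rail, 24 mm along it, top 55 mm above the worktop, with an upright steel pin with a ball head on top (97 mm above the worktop in all). The point is the block's middle, 28 mm up. It may be at either end of the rail. When the carriage rests against it, carriage_mid is 58 mm from this point.
- stop_plain_mid (a point): The other stop, on the opposite side of the carriage: the same block without a pin. The point is its middle, 28 mm up.
- specimen_cup_c (a point): Loose bystander: specimen cup with screw lid, 62 mm diameter, 67 mm tall; the point is its centre. Stands before the rail.
- tape_c (a point): Loose bystander: roll of tape lying flat, 81 mm diameter, 19 mm thick; its centre. Lies before the rail.
- small_bottle_c (a point): Loose bystander: small white bottle, 38 mm diameter, 72 mm tall; its centre. Stands behind the rail.
- pen_c (a point): Loose bystander: marker pen lying down, 136 x 13 x 12 mm; its centre. Lies behind the rail, roughly parallel to it.

How it is judged (in metres and radians):
On the way, in this order (a step that is already met when the one before it is completed fails the run):
1. the plate is pressed down and the brake is free, the carriage not yet at the stop (value of joint press_plate above 0.001 m and contact force between the fingers and press_plate above 1 N and not (horizontal distance between carriage_mid and stop_pin_mid below 0.061 m)), for 0.1 s.
2. the carriage is pushed up to the stop with the index pin, the plate held down (horizontal distance between carriage_mid and stop_pin_mid below 0.061 m and value of joint press_plate above 0.0005 m), for 0.05 s.
At the end, for the whole second after the job is handed in: The carriage rests within 3 mm of touching the stop with the index pin, at rest, with its press plate fully up so that the brake is on (horizontal distance between carriage_mid and stop_pin_mid below 0.061 m and value of joint press_plate below 0.0005 m and velocity of joint carriage between -0.003 and 0.003 m/s).
It fails at once if the carriage is shoved along with its brake on (value of joint press_plate below 0.0002 m and not (horizontal distance between carriage_mid and stop_pin_mid below 0.061 m) and (velocity of joint carriage above 0.02 m/s or velocity of joint carriage below -0.02 m/s)).
It fails at once if the specimen cup is moved by more than 15 mm or lifted (distance of specimen_cup_c from where it was at the start of the episode above 0.015 m).
It fails at once if the roll of tape is moved by more than 15 mm or lifted (distance of tape_c from where it was at the start of the episode above 0.015 m).
It fails at once if the small bottle is moved by more than 15 mm or lifted (distance of small_bottle_c from where it was at the start of the episode above 0.015 m).
It fails at once if the marker pen is moved by more than 15 mm or lifted (distance of pen_c from where it was at the start of the episode above 0.015 m).
It also fails if it takes over 38 s, if anything falls off the work surface, if the arm or the gripper's body presses on something with over 40 N, if the wrist force passes 120 N, or if a joint passes its speed limit or range.

## Working session

There is one attempt and no reset: what is moved stays moved. The work goes in short steps, Python scripts to look and compute and a tool call to move; the robot and the scene stay as the last step left them, time stands still between calls to the robot, and variables do not carry over. Pictures are saved under pics/ and viewed, at most 10 in all, crops included, and the job is handed in when it is done.

Besides the shell and the picture viewer there is one more tool, called after "Call:" in YAML: its name, and indented under it one key for each argument. step_arm: Moves the arm, as the interface text tells. Its arguments: {"type":"object","properties":{"linear":{"type":"array"},"angular":{"type":"array"},"gripper":{"type":"number"}},"required":["linear","angular"]}

```bash
mkdir -p pics; cat > h.py <<'E'
import numpy as np,cv2
from rig import arm
def world(name,d):
    c=arm.get_calibration(name);K=np.array(c["intrinsics"]);R=np.array(c["R"]);t=np.array(c["t"])
    v,u=np.mgrid[:d.shape[0],:d.shape[1]]
    p=np.stack([(u-K[0,2])/K[0,0]*d,(v-K[1,2])/K[1,1]*d,d],-1)
    return (p-t)@R
E
python3 - <<'E'
from h import *
print(arm.finger_overhang, arm.sense())
for n in("top","side"):
    p,d=arm.read_camera(n);cv2.imwrite(f"pics/{n}0.png",p[:,:,::-1]);np.savez(f"{n}0.npz",p=p,d=d)
    c=arm.get_calibration(n);print(n,-np.array(c["R"]).T@np.array(c["t"]),(d>0).mean())
E
```

```text
11.0 {'time_s': 0.0, 'joint_pos': array([-7.40149889e+01,  6.67341463e+00,  8.26362387e+01,  2.65570912e-04,
        9.07551702e+01, -2.16535482e+00]), 'dq': array([ 0.01186842,  0.02434906,  0.04240818,  0.02159559, -0.05044944,
       -0.0519339 ]), 'joint_torque': array([-3.29000766e-03, -7.31996155e+01, -6.32495785e+01, -2.53695080e-04,
        6.21243613e-03,  5.24164000e-05]), 'position': array([ 210.2117092 , -641.21736704,  216.06519107]), 'tcp_rot': array([-1.79935233e+02, -2.71462631e-03,  1.81503677e+01]), 'force': array([ 0.17632257, -0.44379438,  0.14278113]), 'ft_torque': array([ 0.02645058,  0.02043585, -0.00170921]), 'gripper_force': 0.0, 'finger_gap': 85.4635308914029}
top [ 409.60817453 -296.68935217  990.28774604] 0.9961139455782313
side [543.31589836 409.70495358 507.31214933] 0.9957950680272109
```

View pics/top0.png

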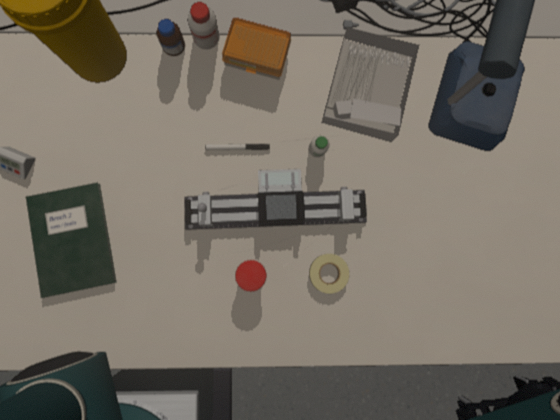

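View pics/side0.png

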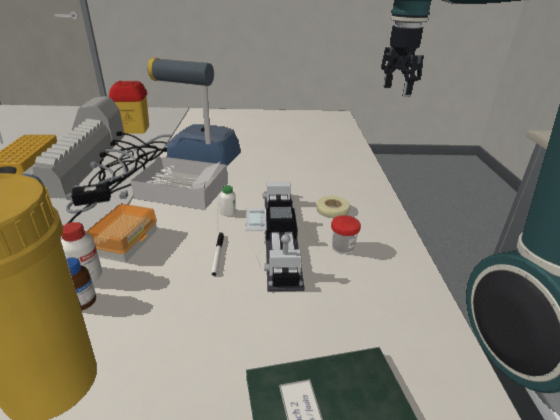

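The top view shows the pin stop at the left end (203,207), the carriage plate at (281,207) and the plain stop at (348,204). The cup is at (251,276), the tape at (329,273), the bottle at (319,146) and the pen around (237,147). The side view confirms the pin stop is at the near (+y) end.

```bash
python3 - <<'E'
from h import *
z=np.load("top0.npz");W=world("top",z["d"]);g=z["p"].mean(-1)
def reg(u0,u1,v0,v1,z0,z1,gl=0,gh=256):
    m=np.zeros(g.shape,bool);m[v0:v1,u0:u1]=1
    m&=(W[...,2]>z0)&(W[...,2]<z1)&(g>gl)&(g<gh)
    return W[m]
def show(n,P):
    r=cv2.minAreaRect(P[:,:2].astype(np.float32));print(n,len(P),P.mean(0).round(1),np.round(r[0],1),np.round(r[1],1),round(r[2],1))
show("rail",reg(180,372,186,234,4,65))
show("plate",reg(266,297,193,222,40,54,50))
show("lips",reg(255,310,190,228,54,66))
show("pin",reg(190,216,195,222,75,110))
show("stopP",reg(190,216,188,228,48,60,110))
show("stopQ",reg(336,360,184,226,48,60,110))
show("bottle",reg(305,335,130,160,55,85))
show("cup",reg(230,270,258,295,50,80))
show("tape",reg(305,352,252,296,12,30))
print(W[207,260:304,2].round(0)); print(W[207,281],W[300,281])
for r in (200,207,214): print(g[r,255:308].round(0))
E
```

```text
rail 6432 [ 520.5 -320.9   30.8] [ 520.5 -322.1] [401.8  99.6] 89.7
plate 705 [ 521.6 -329.9   49.6] [ 521.9 -329.9] [48.2 59.8] 2.2
lips 343 [ 521.4 -330.6   60.4] [ 522.1 -330.2] [55.9 92.1] 1.6
pin 69 [ 515.5 -178.3   95.4] [ 516.4 -177.8] [16.1 16.1] 45.4
stopP 221 [ 520.8 -178.9   56.1] [ 517.1 -176.8] [58.6 22.4] 0.9
stopQ 331 [ 526.5 -462.9   55.8] [ 526.3 -463. ] [58.9 23.3] 1.8
bottle 196 [ 647.6 -409.2   66.6] [ 649.9 -409.9] [32.8 31.9] 49.4
cup 781 [ 386.3 -269.8   67.7] [ 386.2 -269.7] [59.7 59.8] 18.4
tape 973 [ 388.4 -428.8   20. ] [ 388.8 -429. ] [78.7 79.1] 89.3
[59. 62. 64. 58. 38. 34. 52. 53. 50. 50. 51. 49. 52. 50. 50. 51. 49. 49.
 48. 49. 52. 50. 48. 48. 49. 48. 50. 51. 52. 52. 52. 49. 47. 50. 52. 53.
 36. 37. 56. 59. 61. 62. 58. 63.]
[ 519.97774875 -330.60710232   50.14123335] [ 3.32772732e+02 -3.31034502e+02 -2.41376504e-01]
[142. 147. 138.  81.  40.  38.  39.  41.  37.  37.  54.  83.  87.  83.
  81.  82.  84.  85.  85.  83.  82.  80.  82.  84.  82.  82.  81.  83.
  81.  81.  83.  82.  85.  83.  81.  78.  83.  83.  83.  83.  72.  45.
  36.  38.  37.  40.  40.  34.  56. 101. 127. 133. 132.]
[54. 52. 52. 41. 39. 37. 41. 37. 37. 37. 42. 68. 81. 84. 84. 84. 83. 83.
 83. 83. 81. 84. 84. 82. 82. 84. 82. 83. 82. 83. 83. 81. 80. 83. 82. 82.
 82. 82. 84. 86. 82. 51. 33. 35. 37. 38. 39. 39. 38. 39. 43. 44. 44.]
[138. 116. 100.  74.  43.  36.  40.  37.  36.  36.  34.  52.  78.  83.
  83.  83.  83.  83.  82.  84.  80.  82.  84.  84.  83.  84.  83.  79.
  82.  81.  82.  83.  82.  82.  80.  81.  81.  83.  82.  86.  81.  56.
  36.  34.  35.  39.  37.  38.  35.  67. 125. 133. 133.]
```

Call:
step_arm:
  linear:
    - [0, 0, 0]
    - [0, 0, 0]
    - [0, 0, 0]
    - [0, 0, 0]
    - [0.6, -0.6, 0]
    - [0.6, -0.6, 0]
    - [0.6, -0.6, 0]
    - [0.6, -0.6, 0]
    - [0.6, -0.6, 0]
    - [0.6, -0.6, 0]
  angular:
    - [0, 0, 0.82]
    - [0, 0, 0.82]
    - [0, 0, 0.82]
    - [0, 0, 0.8]
    - [0, 0, 0]
    - [0, 0, 0]
    - [0, 0, 0]
    - [0, 0, 0]
    - [0, 0, 0]
    - [0, 0, 0]
  gripper: 0

```text
time_s: 1.1
position: [350.3, -491.6, 216.5]
tcp_rot: [-180.0, 0.0, 1.8]
force: [1.4, -0.3, -0.6]
finger_gap: -0.0
gripper_force: 0.0
```

Call:
step_arm:
  linear:
    - [0.6, -0.6, 0]
    - [0.6, -0.6, 0]
    - [0.6, -0.6, 0]
    - [0.6, -0.6, 0]
    - [0.6, -0.6, 0]
    - [0.6, -0.6, 0]
    - [0.6, -0.6, 0]
    - [0, 0, 0]
    - [0, 0, 0]
  angular:
    - [0, 0, 0]
    - [0, 0, 0]
    - [0, 0, 0]
    - [0, 0, 0]
    - [0, 0, 0]
    - [0, 0, 0]
    - [0, 0, 0]
    - [0, 0, 0]
    - [0, 0, 0]

```text
time_s: 2.0
position: [512.2, -319.1, 216.4]
tcp_rot: [-180.0, 0.0, 1.9]
force: [0.4, -0.8, -0.5]
finger_gap: 0.2
gripper_force: 0.0
```

Call:
step_arm:
  linear:
    - [0.23, 0, 0.5]
    - [0, 0, 0.6]
    - [0, 0, 0.6]
    - [0, 0, 0.6]
    - [0, 0, 0.6]
    - [0, 0, 0.4]
    - [0, 0, 0]
    - [0, 0, 0]
    - [0, 0, 0]
  angular:
    - [0, 0, 0]
    - [0, 0, 0]
    - [0, 0, 0]
    - [0, 0, 0]
    - [0, 0, 0]
    - [0, 0, 0]
    - [0, 0, 0]
    - [0, 0, 0]
    - [0, 0, 0]

```text
time_s: 2.9
position: [521.6, -319.7, 86.3]
tcp_rot: [179.9, -0.1, 1.8]
force: [-0.4, 0.9, -0.2]
finger_gap: -0.2
gripper_force: 0.0
```

```bash
python3 - <<'E'
from h import *
s=arm.sense();print(s["position"],s["force"])
a,_=arm.read_camera("top");b,_=arm.read_camera("side")
A=cv2.resize(a[150:270,170:380],None,fx=3.5,fy=3.5)[:300];A=cv2.resize(a[160:250,180:372],(800,375));B=cv2.resize(b[150:300,200:380],None,fx=4,fy=4)
cv2.imwrite("pics/c1.png",B[:,:,::-1])
E
```

```text
[ 521.64127572 -319.73646598   86.31933812] [-0.41800706  0.94284163 -0.23996891]
```

View pics/c1.png

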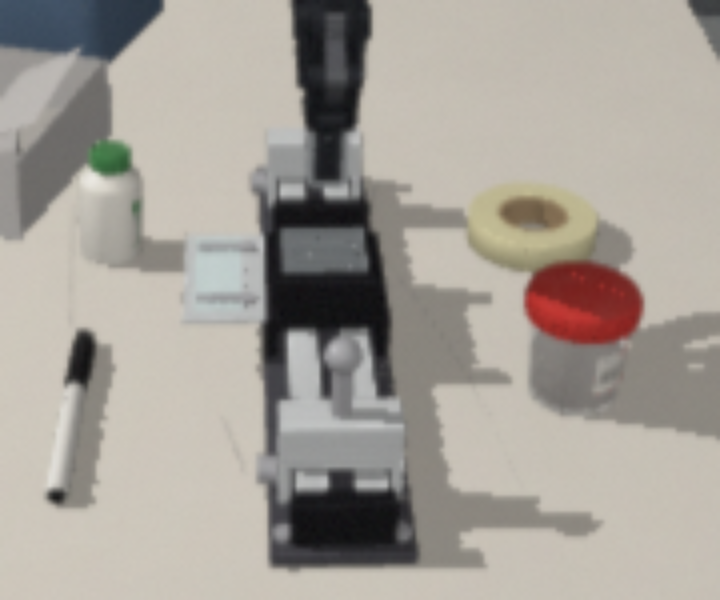

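The crop shows the plate at (325,250) and the shut fingertips at (328,183), which looks farther off than I expected, so I'll check the tips by depth.

```bash
python3 - <<'E'
from h import *
for n in("side","top"):
    p,d=arm.read_camera(n);W=world(n,d);x,y,z=W[...,0],W[...,1],W[...,2]
    m=(abs(x-521)<45)&(abs(y+320)<60)&(z>66)&(z<140)
    P=W[m];print(n,len(P))
    for a in range(65,140,8):
        q=P[(P[:,2]>=a)&(P[:,2]<a+8)]
        if len(q):print(a,len(q),q.min(0).round(0),q.max(0).round(0))
c=arm.get_calibration("side");K,R,t=[np.array(c[k]) for k in("intrinsics","R","t")]
for X in([521.6,-319.7,75.3],[521.6,-319.7,86.3],[521.9,-330,48]):
    q=K@(R@np.array(X)+t);print(((q[:2]/q[2])-[200,150])*4)
E
```

```text
side 148
97 16 [ 514. -315.  101.] [ 531. -312.  105.]
105 26 [ 512. -320.  105.] [ 533. -305.  113.]
113 39 [ 512. -325.  113.] [ 533. -305.  121.]
121 33 [ 512. -325.  121.] [ 533. -303.  129.]
129 28 [ 512. -314.  129.] [ 531. -304.  137.]
137 6 [ 515. -305.  137.] [ 527. -304.  138.]
top 0
[323.8490134  220.48819086]
[324.31693224 203.1130583 ]
[321.90015174 252.85823468]
```

```bash
python3 - <<'E'
from h import *
s=arm.sense();print(s["time_s"],s["position"],s["finger_gap"],s["joint_pos"])
p,d=arm.read_camera("side");W=world("side",d)
for v in range(185,218):print(v,p[v,282],d[v,282].round(0),W[v,282].round(0))
cv2.imwrite("pics/c2.png",cv2.resize(np.clip(p[80:220,240:330].astype(float)*2,0,255).astype(np.uint8),None,fx=4,fy=4,interpolation=2)[:,:,::-1])
E
```

```text
3.1 [ 521.49317741 -319.35867048   85.61275091] 0.024054500589711147 [-3.38731279e+01  2.52842155e+00  9.93211824e+01  4.04110257e-04
  7.80877846e+01  5.42713222e+01]
185 [32 33 37] 811.0 [ 521. -309.  130.]
186 [28 29 32] 808.0 [ 521. -306.  130.]
187 [31 32 35] 810.0 [ 521. -307.  127.]
188 [30 33 34] 811.0 [ 521. -306.  125.]
189 [26 26 29] 813.0 [ 521. -307.  122.]
190 [29 29 32] 813.0 [ 521. -307.  120.]
191 [32 33 36] 815.0 [ 521. -307.  117.]
192 [30 30 35] 818.0 [ 520. -308.  114.]
193 [27 27 29] 820.0 [ 520. -309.  111.]
194 [33 35 37] 818.0 [ 520. -306.  111.]
195 [71 73 74] 821.0 [ 520. -308.  107.]
196 [117 120 120] 830.0 [ 520. -314.  101.]
197 [162 163 163] 977.0 [ 516. -442.   27.]
198 [176 178 177] 972.0 [ 516. -436.   27.]
199 [126 126 127] 903.0 [ 518. -375.   59.]
200 [62 62 62] 898.0 [ 518. -369.   60.]
201 [26 25 29] 894.0 [ 518. -364.   60.]
202 [18 18 22] 895.0 [ 518. -363.   58.]
203 [24 24 25] 896.0 [ 518. -363.   55.]
204 [15 14 16] 899.0 [ 518. -365.   52.]
205 [20 18 19] 897.0 [ 518. -362.   51.]
206 [37 38 39] 901.0 [ 518. -364.   47.]
207 [92 95 97] 893.0 [ 518. -356.   49.]
208 [104 108 109] 887.0 [ 518. -350.   50.]
209 [107 110 112] 884.0 [ 518. -346.   49.]
210 [111 114 116] 879.0 [ 518. -340.   50.]
211 [108 113 114] 879.0 [ 518. -340.   48.]
212 [105 109 111] 872.0 [ 518. -332.   50.]
213 [105 110 110] 868.0 [ 519. -327.   50.]
214 [107 110 112] 867.0 [ 519. -326.   49.]
215 [105 108 110] 862.0 [ 519. -321.   49.]
216 [104 108 109] 856.0 [ 519. -314.   50.]
217 [82 85 87] 856.0 [ 519. -313.   49.]
```

View pics/c2.png

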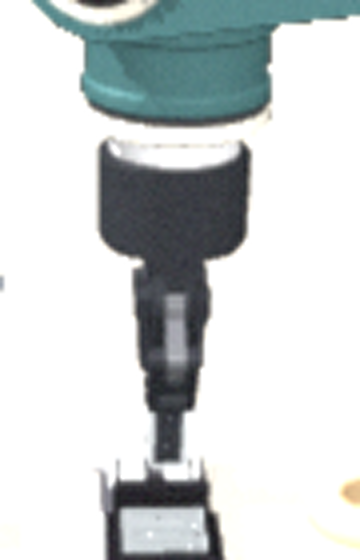

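The tips read about z=100 by depth while the TCP reads 86, which doesn't fit an 11 mm overhang. I'll go down gently and let the force show contact.

Call:
step_arm:
  linear:
    - [0, 0, 0.2]
    - [0, 0, 0.2]
    - [0, 0, 0.1]
    - [0, 0, 0.05]
    - [0, 0, 0]
    - [0, 0, 0]
  angular:
    - [0, 0, 0]
    - [0, 0, 0]
    - [0, 0, 0]
    - [0, 0, 0]
    - [0, 0, 0]
    - [0, 0, 0]

```text
time_s: 3.75
position: [521.3, -319.3, 63.0]
tcp_rot: [180.0, -0.0, 1.9]
force: [-0.1, -0.2, 0.2]
finger_gap: 0.0
gripper_force: 0.0
```

```bash
python3 - <<'E'
from h import *
s=arm.sense();print(s["time_s"],s["position"],s["force"])
p,d=arm.read_camera("side");W=world("side",d)
m=(abs(W[...,0]-521)<14)&(abs(W[...,1]+312)<14)&(W[...,2]>56)
P=W[m];P=P[P[:,2].argsort()];print(P[:12].round(0))
E
```

```text
3.75 [ 521.30446989 -319.25302143   62.95876623] [-0.05605967 -0.18647296  0.23348145]
[[ 513. -316.   78.]
 [ 524. -315.   79.]
 [ 528. -314.   79.]
 [ 517. -314.   79.]
 [ 526. -312.   80.]
 [ 522. -312.   80.]
 [ 530. -312.   80.]
 [ 515. -311.   81.]
 [ 520. -311.   81.]
 [ 530. -314.   82.]
 [ 511. -314.   82.]
 [ 533. -317.   82.]]
```

Call:
step_arm:
  linear:
    - [0, 0, 0.05]
    - [0, 0, 0.05]
    - [0, 0, 0.05]
    - [0, 0, 0]
    - [0, 0, 0]
  angular:
    - [0, 0, 0]
    - [0, 0, 0]
    - [0, 0, 0]
    - [0, 0, 0]
    - [0, 0, 0]

```text
time_s: 4.3
position: [521.2, -319.2, 56.7]
tcp_rot: [-180.0, 0.0, 1.9]
force: [-0.1, -0.4, 0.6]
finger_gap: 0.0
gripper_force: 0.0
```

Call:
step_arm:
  linear:
    - [0, 0, 0.05]
    - [0, 0, 0.05]
    - [0, 0, 0]
    - [0, 0, 0]
  angular:
    - [0, 0, 0]
    - [0, 0, 0]
    - [0, 0, 0]
    - [0, 0, 0]

```text
time_s: 4.7
position: [521.2, -319.2, 52.7]
tcp_rot: [-180.0, 0.0, 1.8]
force: [-0.1, -0.1, 0.3]
finger_gap: -0.2
gripper_force: 0.0
```

```bash
python3 - <<'E'
from h import *
s=arm.sense();print(s["time_s"],s["position"],s["force"])
p,d=arm.read_camera("side");W=world("side",d)
m=(abs(W[...,0]-521)<14)&(abs(W[...,1]+312)<14)&(W[...,2]>56)
P=W[m];P=P[P[:,2].argsort()];print(P[:6].round(0))
m=(abs(W[...,0]-521)<24)&(abs(W[...,1]+335)<22)&(W[...,2]>36)&(W[...,2]<54);print("plate z",np.median(W[m][:,2]))
cv2.imwrite("pics/c3.png",cv2.resize(p[150:260,230:350],None,fx=5,fy=5,interpolation=2)[:,:,::-1])
E
```

```text
4.7 [ 521.19316152 -319.16391478   52.70391907] [-0.05115762 -0.11022037  0.29352443]
[[ 524. -314.   69.]
 [ 521. -313.   69.]
 [ 528. -313.   70.]
 [ 519. -312.   70.]
 [ 517. -312.   70.]
 [ 515. -312.   70.]]
plate z 49.017250728326424
```

View pics/c3.png

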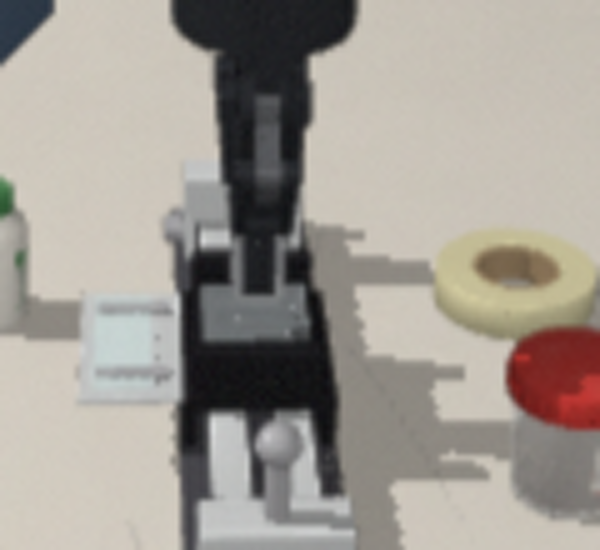

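The fingertips are over the plate, at about (262,295) in the crop, and still roughly 18 mm above it. The fingers look shorter than stated, so I'll check the height of the gripper body against the pin.

```bash
python3 - <<'E'
from h import *
p,d=arm.read_camera("side");W=world("side",d)
for v in range(140,212,3):
    m=(abs(W[v,:,0]-521)<60)&(abs(W[v,:,1]+319)<50)&(W[v,:,2]>60)
    q=W[v][m]
    if len(q):print(v,"x",q[:,0].min().round(0),q[:,0].max().round(0),"ymax",np.percentile(q[:,1],90).round(0),"z",np.median(q[:,2]).round(0))
E
```

```text
140 x 486.0 559.0 ymax -282.0 z 239.0
143 x 486.0 559.0 ymax -281.0 z 233.0
146 x 485.0 559.0 ymax -282.0 z 227.0
149 x 485.0 559.0 ymax -281.0 z 221.0
152 x 487.0 559.0 ymax -281.0 z 215.0
155 x 487.0 557.0 ymax -283.0 z 208.0
158 x 493.0 550.0 ymax -282.0 z 203.0
161 x 503.0 540.0 ymax -282.0 z 197.0
164 x 503.0 540.0 ymax -282.0 z 188.0
167 x 502.0 540.0 ymax -280.0 z 184.0
170 x 502.0 540.0 ymax -280.0 z 178.0
173 x 503.0 540.0 ymax -277.0 z 172.0
176 x 505.0 538.0 ymax -274.0 z 164.0
179 x 505.0 538.0 ymax -288.0 z 150.0
182 x 505.0 538.0 ymax -285.0 z 142.0
185 x 534.0 538.0 ymax -302.0 z 134.0
188 x 533.0 533.0 ymax -308.0 z 124.0
191 x 510.0 533.0 ymax -270.0 z 137.0
194 x 509.0 533.0 ymax -281.0 z 121.0
197 x 511.0 533.0 ymax -304.0 z 104.0
200 x 502.0 548.0 ymax -306.0 z 92.0
203 x 511.0 533.0 ymax -304.0 z 88.0
206 x 511.0 532.0 ymax -305.0 z 80.0
209 x 513.0 530.0 ymax -311.0 z 70.0
```

Call:
step_arm:
  linear:
    - [0, 0, 0.1]
    - [0, 0, 0.1]
    - [0, 0, 0.05]
    - [0, 0, 0]
    - [0, 0, 0]
  angular:
    - [0, 0, 0]
    - [0, 0, 0]
    - [0, 0, 0]
    - [0, 0, 0]
    - [0, 0, 0]

```text
time_s: 5.3
position: [521.2, -319.2, 42.8]
tcp_rot: [-180.0, 0.0, 1.8]
force: [0.4, 0.0, 0.7]
finger_gap: -0.4
gripper_force: 0.0
```

Call:
step_arm:
  linear:
    - [0, 0, 0.05]
    - [0, 0, 0.05]
    - [0, 0, 0]
    - [0, 0, 0]
  angular:
    - [0, 0, 0]
    - [0, 0, 0]
    - [0, 0, 0]
    - [0, 0, 0]

```text
time_s: 5.7
position: [521.2, -319.2, 38.8]
tcp_rot: [-180.0, 0.0, 1.9]
force: [0.1, -0.9, 0.3]
finger_gap: 0.2
gripper_force: 0.0
```

Call:
step_arm:
  linear:
    - [0, 0, 0.05]
    - [0, 0, 0.05]
    - [0, 0, 0]
    - [0, 0, 0]
  angular:
    - [0, 0, 0]
    - [0, 0, 0]
    - [0, 0, 0]
    - [0, 0, 0]

```text
time_s: 6.1
position: [521.2, -319.2, 34.7]
tcp_rot: [-180.0, 0.0, 1.8]
force: [0.1, -0.2, -0.5]
finger_gap: -0.1
gripper_force: 0.0
```

```bash
python3 - <<'E'
from h import *
s=arm.sense();print(s["position"],s["force"])
p,d=arm.read_camera("side");W=world("side",d)
m=(abs(W[...,0]-521)<8)&(abs(W[...,1]+312)<20)&(W[...,2]>53)
P=W[m];P=P[P[:,2].argsort()];print(P[:6].round(0))
E
```

```text
[ 521.18674166 -319.16854735   34.69310875] [ 0.06970389 -0.22398244 -0.53323077]
[[ 519. -309.   56.]
 [ 528. -309.   57.]
 [ 521. -309.   57.]
 [ 515. -308.   57.]
 [ 524. -306.   58.]
 [ 526. -306.   58.]]
```

Call:
step_arm:
  linear:
    - [0, 0, 0.05]
    - [0, 0, 0]
    - [0, 0, 0]
  angular:
    - [0, 0, 0]
    - [0, 0, 0]
    - [0, 0, 0]

```text
time_s: 6.45
position: [521.4, -319.3, 33.1]
tcp_rot: [180.0, -0.0, 1.8]
force: [0.2, -0.1, 3.4]
finger_gap: -0.0
gripper_force: 1.5
```

Call:
step_arm:
  linear:
    - [0, 0, 0.05]
    - [0, 0, 0]
    - [0, 0, 0]
  angular:
    - [0, 0, 0]
    - [0, 0, 0]
    - [0, 0, 0]

```text
time_s: 6.75
position: [521.4, -319.3, 31.2]
tcp_rot: [180.0, -0.0, 1.9]
force: [-2.1, 0.9, 5.9]
finger_gap: 0.2
gripper_force: 3.3
```

Call:
step_arm:
  linear:
    - [0, 0, 0.04]
    - [0, 0, 0.04]
    - [0, 0, 0]
    - [0, 0, 0]
  angular:
    - [0, 0, 0]
    - [0, 0, 0]
    - [0, 0, 0]
    - [0, 0, 0]

```text
time_s: 7.15
position: [521.4, -319.4, 28.1]
tcp_rot: [180.0, -0.0, 1.9]
force: [-1.3, 0.8, 7.4]
finger_gap: 0.1
gripper_force: 3.6
```

```bash
python3 - <<'E'
from h import *
s=arm.sense();print(s["position"],s["force"])
p,d=arm.read_camera("side");W=world("side",d)
b=np.load("side0.npz");B=world("side",b["d"])
for nm,X in(("before",B),("now",W)):
    for lo,hi in((-358,-340),):
        m=(abs(X[...,0]-521)<20)&(X[...,1]>lo)&(X[...,1]<hi)&(X[...,2]>30)&(X[...,2]<56);print(nm,np.median(X[m][:,2]),m.sum())
cv2.imwrite("pics/c4.png",cv2.resize(p[150:260,230:350],None,fx=5,fy=5,interpolation=2)[:,:,::-1])
E
```

```text
[ 521.40274671 -319.35000947   28.09677607] [-1.26670249  0.82561359  7.3649177 ]
before 49.04494325552197 66
now 43.15303294729282 30
```

View pics/c4.png

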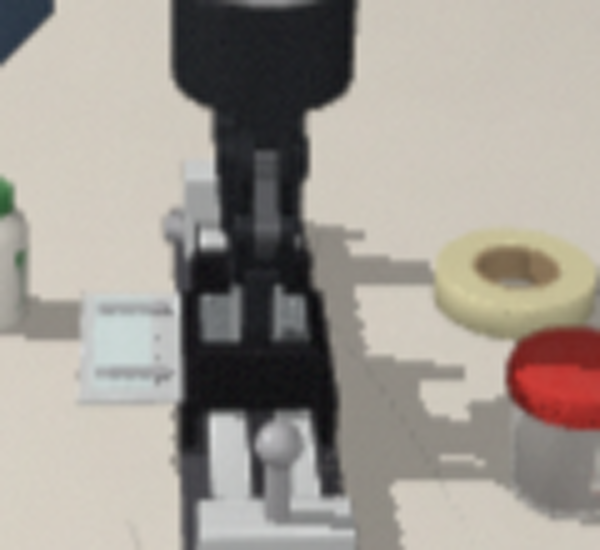

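The plate (260,315 in the crop) is down about 6 mm and the fingers are between the lips. I'll push toward the pin now.

Call:
step_arm:
  linear:
    - [0, -0.05, 0]
    - [0, -0.1, 0]
    - [0, -0.12, 0]
    - [0, -0.12, 0]
    - [0, -0.12, 0]
    - [0, -0.12, 0]
    - [0, -0.12, 0]
    - [0, -0.1, 0]
    - [0, -0.05, 0]
    - [0, 0, 0]
  angular:
    - [0, 0, 0]
    - [0, 0, 0]
    - [0, 0, 0]
    - [0, 0, 0]
    - [0, 0, 0]
    - [0, 0, 0]
    - [0, 0, 0]
    - [0, 0, 0]
    - [0, 0, 0]
    - [0, 0, 0]

```text
time_s: 8.2
position: [520.2, -283.2, 28.1]
tcp_rot: [180.0, -0.0, 1.9]
force: [-2.3, 1.1, 6.9]
finger_gap: 0.1
gripper_force: 3.6
```

```bash
cat > car.py <<'E'
from h import *
s=arm.sense();print(s["time_s"],s["position"],s["force"])
p,d=arm.read_camera("top");W=world("top",d);g=p.mean(-1)
m=(W[...,0]>562)&(W[...,0]<598)&(W[...,2]>30)&(W[...,2]<46)&(W[...,1]>-400)&(W[...,1]<-190)
b=np.load("top0.npz");B=world("top",b["d"])
n=(B[...,0]>562)&(B[...,0]<598)&(B[...,2]>30)&(B[...,2]<46)&(B[...,1]>-400)&(B[...,1]<-190)
print("stage y now/before",[np.percentile(X[:,1],[3,50,97]).round(1) for X in(W[m],B[n])])
E
python3 car.py
```

```text
8.2 [ 520.16039958 -283.15400549   28.10796915] [-2.30686931  1.14448612  6.92640022]Traceback (most recent call last):
  File "car.py", line 7, in <module>
    print("stage y now/before",[np.percentile(X[:,1],[3,50,97]).round(1) for X in(W[m],B[n])])
                                ~~~~~~~~~~~~~^^^^^^^^^^^^^^^^^^
    return _quantile_unchecked(
        a, q, axis, out, overwrite_input, method, keepdims, weights)
    return _ureduce(a,
                    func=_quantile_ureduce_func,
    ...<5 lines>...
                    overwrite_input=overwrite_input,
                    method=method)
    r = func(a, **kwargs)
    result = _quantile(arr,
                       quantiles=q,
    ...<2 lines>...
                       out=out,
                       weights=wgt)
    slices_having_nans = np.isnan(arr[-1, ...])
                                  ~~~^^^^^^^^^
IndexError: index -1 is out of bounds for axis 0 with size 0
```

```bash
sed -i 's/"top"/"side"/g; s/top0/side0/' car.py; python3 car.py
```

```text
8.25 [ 520.13303476 -283.21509874   28.06319715] [-1.83314755  1.62521577  7.27129524]
stage y now/before [array([-330.1, -283.2, -246.9]), array([-365.5, -318.5, -282.8])]
```

The carriage moved 36 mm with the tool, with no slip. About 59 mm remains.

Call:
step_arm:
  linear:
    - [0, -0.06, 0]
    - [0, -0.12, 0]
    - [0, -0.16, 0]
    - [0, -0.18, 0]
    - [0, -0.18, 0]
    - [0, -0.18, 0]
    - [0, -0.18, 0]
    - [0, -0.14, 0]
    - [0, -0.1, 0]
    - [0, -0.06, 0]
  angular:
    - [0, 0, 0]
    - [0, 0, 0]
    - [0, 0, 0]
    - [0, 0, 0]
    - [0, 0, 0]
    - [0, 0, 0]
    - [0, 0, 0]
    - [0, 0, 0]
    - [0, 0, 0]
    - [0, 0, 0]

```text
time_s: 9.3
position: [518.2, -228.9, 28.0]
tcp_rot: [180.0, 0.0, 1.9]
force: [-4.5, -1.5, 7.0]
finger_gap: 0.2
gripper_force: 3.6
```

Call:
step_arm:
  linear:
    - [0, -0.04, 0]
    - [0, -0.04, 0]
    - [0, 0, 0]
  angular:
    - [0, 0, 0]
    - [0, 0, 0]
    - [0, 0, 0]

```text
time_s: 9.6
position: [518.1, -225.7, 28.0]
tcp_rot: [180.0, 0.0, 1.9]
force: [-4.3, 0.5, 7.7]
finger_gap: 0.0
gripper_force: 3.6
```

```bash
python3 car.py
```

```text
9.6 [ 518.09491347 -225.68196079   27.98538284] [-4.27355641  0.51069013  7.72029161]
stage y now/before [array([-273.9, -228.2, -190.7]), array([-365.5, -318.5, -282.8])]
```

Call:
step_arm:
  linear:
    - [0, -0.04, 0]
    - [0, -0.04, 0]
    - [0, 0, 0]
  angular:
    - [0, 0, 0]
    - [0, 0, 0]
    - [0, 0, 0]

```text
time_s: 9.95
position: [518.4, -223.0, 28.3]
tcp_rot: [179.9, -0.1, 1.9]
force: [-1.8, -3.1, 7.7]
finger_gap: -0.2
gripper_force: 3.6
```

Call:
step_arm:
  linear:
    - [0, -0.04, 0]
    - [0, -0.04, 0]
    - [0, 0, 0]
  angular:
    - [0, 0, 0]
    - [0, 0, 0]
    - [0, 0, 0]

```text
time_s: 10.25
position: [518.4, -219.9, 28.4]
tcp_rot: [179.9, -0.1, 1.8]
force: [-0.0, -3.8, 7.3]
finger_gap: -0.2
gripper_force: 3.5
```

```bash
python3 car.py
```

```text
10.25 [ 518.44712101 -219.86874764   28.39852451] [-0.01715261 -3.75316002  7.26591288]
stage y now/before [array([-274.4, -230.2, -192. ]), array([-365.5, -318.5, -282.8])]
```

The y force has risen to the slip limit and the carriage has stopped moving, so it is against the stop. I'll lift straight up.

Call:
step_arm:
  linear:
    - [0, 0, -0.1]
    - [0, 0, -0.1]
    - [0, 0, -0.2]
    - [0, 0, -0.4]
    - [0, 0, -0.6]
    - [0, 0, -0.6]
    - [0, 0, -0.6]
    - [0, 0, -0.6]
    - [0, 0, -0.4]
    - [0, 0, 0]
  angular:
    - [0, 0, 0]
    - [0, 0, 0]
    - [0, 0, 0]
    - [0, 0, 0]
    - [0, 0, 0]
    - [0, 0, 0]
    - [0, 0, 0]
    - [0, 0, 0]
    - [0, 0, 0]
    - [0, 0, 0]

```text
time_s: 11.3
position: [518.7, -219.5, 174.5]
tcp_rot: [179.9, -0.2, 1.9]
force: [-0.2, -0.5, -0.6]
finger_gap: -0.2
gripper_force: 0.0
```

```bash
python3 car.py; python3 - <<'E'
from h import *
p,d=arm.read_camera("side");W=world("side",d)
m=(abs(W[...,0]-519)<20)&(abs(W[...,1]+238)<20)&(W[...,2]>30)&(W[...,2]<56);print(np.median(W[m][:,2]))
cv2.imwrite("pics/c5.png",cv2.resize(p[150:300,220:380],None,fx=4,fy=4,interpolation=2)[:,:,::-1])
E
```

```text
11.3 [ 518.70882473 -219.53681354  174.49039799] [-0.15978638 -0.51887204 -0.56280854]
stage y now/before [array([-273.9, -230.1, -192. ]), array([-365.5, -318.5, -282.8])]
48.8124887765751
```

View pics/c5.png

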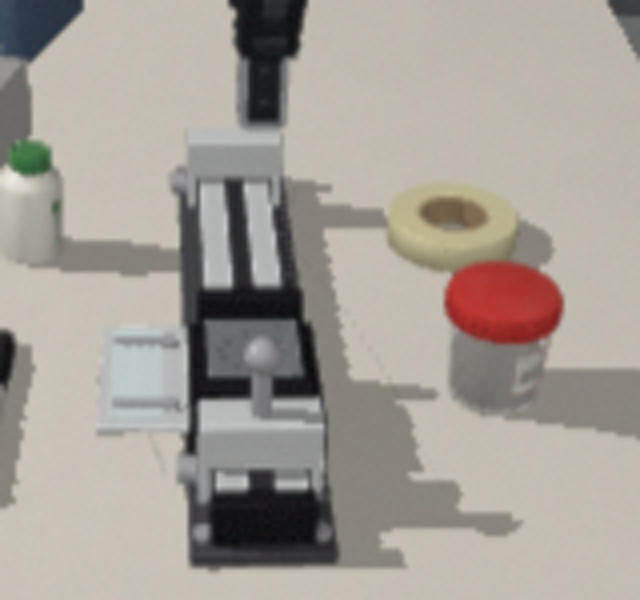

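The carriage, plate at (255,348), sits against the pin block at (260,420). The plate is back up at 48.8 mm and the bystanders haven't moved.

```bash
python3 -c "
from rig import arm
print(arm.close_job())"
```

```text
the job is handed in; nothing more can be done
None
```

The job is handed in: the carriage rests against the stop with the ball-headed pin, the plate is up so the brake is on, and the cup, tape, bottle and pen show no sign of having moved; the verdict itself was not shown.

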